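Put the sample tool heads back before their own stock

ROBOT

A 6-joint arm with a two-finger parallel gripper is mounted at the origin on the work surface. World frame = base frame: x ahead of the robot, y to its left, z up, the work surface at z = 0. Lengths are in m, angles in rad, forces in N, time in s.
With the tool pointing down it reaches from about 0.35 to 1 m from the base axis. Payload 7.1 kg.
Tool frame: the origin (TCP) lies midway between the tips of the shut fingers; the grasp point (between the pads) lies 19 mm behind it; z points along the fingers, x is the direction in which the jaws open and shut, and the axes are right-handed (so a half turn about z gives the same grasp; the last joint's range is limited). The gripper opens to 85 mm and grips with 20 to 120 N. Pads are 22 mm wide; open, the fingers measure 114 mm over their backs; the gripper's body (76 mm by 85 mm) begins 54 mm behind the grasp point. The pads swing forward as they close: fully open they stand 13 mm farther back than shut.
Start: joints at [-1.151, 0.423, 1.63, -0, 1.089, -0.019], TCP at [0.266, -0.566, 0.199] pointing down, gripper open.
Joint ranges: [-3, 3], [-0.9, 2.11], [0.09, 2.58], [-1.31, 4.45], [0.11, 2.69], [-2.54, 2.54]. Speed limits (rad/s): [2.39, 2.39, 3.01, 3.14, 3.14, 3.14].

INTERFACE

Orientations are given as a unit quaternion [w, x, y, z].
In Python, from bench import sensors, vision, order gives the robot as it stands. The module is installed in compiled form; this text tells all that it offers.
- The arm moves only by the tool jog_arm, never from a script. Its argument "commands" is a list of rows, each a list of 3 entries, a list of its own where there are three numbers: the shift along the world's x, y, z in m, then the turn about the world's z in rad, then the finger opening in m, from 0 to 0.0854. A call has 1 to 12 rows; each row is the pose to reach, as a shift and turn from the pose measured when the call began; what a row does not reach only later rows make up. A row lasts 1/12 s, in which the tool goes at most 41.7 mm and 7.16 degrees, less where a joint would pass 70% of its speed; a pose out of reach is approached as far as the arm can. A call with a gripper value outside its range is refused whole. The fingers move at their own pace and stop on an object; "squeeze" is the grip in N (left out, the last holds). Time passes only in rows, so rows that repeat a pose let the fingers close. It gives the time, the measured TCP pose, the force and the opening at its end, in the units of the state.
- sensors.sense(): the state, without advancing time (a new reading comes with each control period).
- vision.get_image(name): name is "scene" or "side" or "wrist"; returns the picture (400x640x3 uint8, red, green, blue); there is no depth.
- vision.get_calibration(name): a dict with "vfov" (degrees; the focal length in pixels is half the picture's height over the tangent of half this angle, whatever the lens; pixels are square), "cx", "cy" (the principal point, pixels), "k1" (the pictures are not rectified: a ray, as slopes to the right and down, at radius r is drawn at 1 + k1 r^2 times it, then the intrinsics apply), "position" and "orientation" of the camera in the world; the wrist camera has in their place "tool_from_camera" (4x4, takes a point from camera to tool coordinates, whose origin is the TCP and whose axes are the tool frame's). Camera axes: x right, y up, looking along -z (the intrinsics and any distortion apply to the point x, -y, -z); pixel columns grow to the right and rows downward; lengths in m; the calibration is good to about 2 mm. A picture is of the moment at which its call begins: read the wrist's pose just before it. get_calibration takes no time and is no camera call.
- order.close_job(): hands the job in, once; it reports no verdict.
Trained networks look in the newest picture that a camera, given by its name, has taken for a name from the list of things; names that differ only in an ending like _2 or _b are one class to them, and where a whole thing is asked for, a point or a joint stands for the part that bears it (a point fixed in the world has none). Each returns a list of dicts, best first, with "p" (0 to 1); they miss things now and then, are a little off and sometimes report something else, mostly with a low value. They report only what shows in the picture. A call takes as long as a camera call. They do not tell look-alikes from the thing itself.
- vision.search_frame(camera, target): "location" ([column, row] in pixels, amid what is visible of it).
- vision.masks_of(camera, target): "pixels" (400x640 bool, what is visible of it) and "location" ([column, row] in pixels, amid what is visible of it).
The state is a dict: "time": time; "joints": joint angles; "dq": joint speeds; "tau": joint torques, N m; "tcp_pos": TCP position; "eef_rot": TCP orientation; "ft_force": force on the tool from outside, world axes, zero at the start; "ft_torque": the same for the moment, N m; "grip_width": opening from 0.0 (shut) to 1.0 (fully open).
Only numpy, scipy, OpenCV 4.12 (cv2) and the standard library are available. Lean on these libraries where they do the work, as an engineer would, in place of code of your own. Each camera call takes 0.05 s, during which the arm holds its last target. There are 200 camera calls.

TASK

Customers have put the three sample tool heads back on the wrong boards. Move each one to the board in front of the crate that holds its own kind, lying flat, lengthwise and in the middle of the board as samples should; on the way park one on the board of the empty crate, not on the counter, and leave that board bare at the end. Do not disturb the chisel, the padlock or the pencil lying between the boards.

Things in the scene. Friction and masses are not known exactly. Their poses are not given: they have to be found in the camera images.
- hammer_head: Loose dark steel tool head, 0.4 to 0.75 kg, origin at its underside at mid-length, x along its length. Hammer: a straight bar 112 long, 36 high, 34 to 36 wide (mm), alike at both ends, black oval eye in the middle of its top. Flat sides at the middle, 34 apart; it balances at the origin.
- hatchet_head: Loose dark steel tool head, 0.4 to 0.75 kg, origin at its underside at mid-length, x along its length. Hatchet (axe) lying on its cheek, 145 mm long: +x to the flared cutting edge, 100 mm wide; poll at -x. From x = -73 to -5 mm it is a block 54 mm wide, 27 mm high, with flat sides; it balances about 16 mm to the poll side of the origin: grip there.
- mattock_head: Loose dark steel tool head, 0.4 to 0.75 kg, origin at its underside at mid-length, x along its length. Pick mattock, 220 mm long: +x to the flat hoe blade, 66 mm wide, -x to the narrow pick. In the middle an eye block 48 (x) x 40 (y) x 40 mm high with flat sides, the place to grip; the arms slope down from 30 mm high to the board. Balances within 15 mm of the origin.
- bay_hammer: Fixed: a flat cork-topped plywood sample board 240 (x) x 120 (y) x 12 mm, no rim, then behind it an open wooden stock crate 200 x 120 x 75 mm. Origin under the board's centre (cork 12 mm above it), x along the board towards the crate. Its crate holds spare hammer heads; this is where the hammer head belongs.
- bay_hatchet: Fixed: a flat cork-topped plywood sample board 240 (x) x 120 (y) x 12 mm, no rim, then behind it an open wooden stock crate 200 x 120 x 75 mm. Origin under the board's centre (cork 12 mm above it), x along the board towards the crate. Its crate holds spare hatchet heads; this is where the hatchet head belongs.
- bay_mattock: Fixed: a flat cork-topped plywood sample board 240 (x) x 120 (y) x 12 mm, no rim, then behind it an open wooden stock crate 200 x 120 x 75 mm. Origin under the board's centre (cork 12 mm above it), x along the board towards the crate. Its crate holds spare mattock heads that stick up to 130 mm above the counter; the mattock head belongs here.
- bay_spare: Fixed: a flat cork-topped plywood sample board 240 (x) x 120 (y) x 12 mm, no rim, then behind it an open wooden stock crate 200 x 120 x 75 mm. Origin under the board's centre (cork 12 mm above it), x along the board towards the crate. Its crate is empty and its board starts bare: the free spot.
- chisel: Bystander: a steel cold chisel 183 mm long, 16 mm thick, lying lengthwise between two boards. Origin under its middle. Leave it.
- padlock: Bystander: a brass padlock with steel shackle, 54 x 32 x 16 mm, lying flat between two boards. Origin under its middle. Leave it.
- pencil: Bystander: a flat wooden carpenter's pencil 180 x 14 x 8 mm, lying lengthwise between two boards. Origin under its middle. Leave it.
Things that resemble listed ones, but are neither listed nor needed, are in the scene too. Leave any orange look-alike of the mattock_head alone.

How it is judged:
By the outcome, as a careful person would: the job done as asked, in the order asked, and still so for the second after the job is handed in, with the robot touching nothing.
It also fails if it takes over 112 s, if anything falls off the work surface, if the arm or the gripper's body presses on something with over 40 N, if the wrist force passes 120 N, or if a joint passes its speed limit or range.

## Working session

There is one attempt and no reset: what is moved stays moved. The work goes in short steps, Python scripts to look and compute and a tool call to move; the robot and the scene stay as the last step left them, time stands still between calls to the robot, and variables do not carry over. Pictures are saved under pics/ and viewed, about 12 in all and at most 16, crops included, and the job is handed in when it is done.

Besides the shell and the picture viewer there is one more tool, called as a command line: name --argument value ..., lists and objects as JSON in quotes. jog_arm: Moves the arm, as the interface text tells. Its arguments: {"type":"object","properties":{"commands":{"type":"array","items":{"type":"array"}},"squeeze":{"type":"number"}},"required":["commands"]}

```bash
mkdir -p pics; cat > h.py <<'E'
import numpy as np, cv2
from scipy.spatial.transform import Rotation as R
from bench import sensors, vision, order
def cam(n):
    c=vision.get_calibration(n)
    if n=="wrist":
        s=sensors.sense(); q=s["eef_rot"]; T=np.eye(4)
        T[:3,:3]=R.from_quat([q[1],q[2],q[3],q[0]]).as_matrix(); T[:3,3]=s["tcp_pos"]
        T=T@np.array(c["tool_from_camera"])
    else:
        q=c["orientation"]; T=np.eye(4)
        T[:3,:3]=R.from_quat([q[1],q[2],q[3],q[0]]).as_matrix(); T[:3,3]=c["position"]
    f=200/np.tan(np.radians(c["vfov"])/2)
    K=np.array([[f,0,c["cx"]],[0,f,c["cy"]],[0,0,1]])
    return K,np.array([c["k1"],0,0,0.]),T
def world(C,px,z):
    K,d,T=C
    u=cv2.undistortPoints(np.array(px,float).reshape(-1,1,2),K,d,).reshape(-1,2)
    r=np.c_[u[:,0],-u[:,1],-np.ones(len(u))]@T[:3,:3].T
    return T[:3,3]+r*((z-T[2,3])/r[:,2])[:,None]
def pix(C,P):
    K,d,T=C
    p=(np.array(P,float).reshape(-1,3)-T[:3,3])@T[:3,:3]*[1,-1,-1]
    return cv2.projectPoints(p,np.zeros(3),np.zeros(3),K,d)[0].reshape(-1,2)
def snap(n,fn=None):
    C=cam(n); im=vision.get_image(n)
    if fn: cv2.imwrite("pics/"+fn,im[:,:,::-1])
    return C,im
NAMES=["hammer_head","hatchet_head","mattock_head","bay_hammer","bay_hatchet","bay_mattock","bay_spare","chisel","padlock","pencil"]
E
python3 - <<'E'
from h import *
for n in ["scene","side","wrist"]:
    C,im=snap(n,n+"0.png"); print(n,C[2][:3,3].round(2),C[0][0,0].round(1))
    if n!="wrist":
        for t in NAMES:
            print(t,[(np.round(m["location"]).tolist(),round(m["p"],2),world(C,m["location"],0.02)[0,:2].round(3).tolist()) for m in vision.search_frame(n,t)])
print(sensors.sense())
E
```

```text
scene [0.89 0.1  0.78] 371.5
hammer_head [([290.0, 242.0], 0.91, [0.514, -0.105])]
hatchet_head [([459.0, 305.0], 0.83, [0.55, 0.286])]
mattock_head [([217.0, 135.0], 0.95, [0.252, -0.426]), ([207.0, 236.0], 0.88, [0.56, -0.298])]
bay_hammer [([170.0, 299.0], 0.85, [0.722, -0.301])]
bay_hatchet [([263.0, 316.0], 0.87, [0.695, -0.097])]
bay_mattock [([450.0, 348.0], 0.9, [0.645, 0.278])]
bay_spare [([355.0, 317.0], 0.87, [0.639, 0.084])]
chisel [([257.0, 240.0], 0.97, [0.533, -0.181])]
padlock [([171.0, 298.0], 0.62, [0.721, -0.301]), ([414.0, 274.0], 0.57, [0.508, 0.182])]
pencil [([338.0, 249.0], 0.73, [0.499, 0.006])]
side [0.12 0.8  0.58] 454.4
hammer_head [([288.0, 202.0], 0.62, [0.515, -0.115])]
hatchet_head [([187.0, 299.0], 0.75, [0.548, 0.28])]
mattock_head [([305.0, 174.0], 0.62, [0.53, -0.28])]
bay_hammer [([253.0, 163.0], 0.71, [0.701, -0.297])]
bay_hatchet [([228.0, 193.0], 0.86, [0.679, -0.106])]
bay_mattock [([115.0, 282.0], 0.77, [0.707, 0.285])]
bay_spare [([203.0, 236.0], 0.95, [0.631, 0.091])]
chisel [([308.0, 196.0], 0.58, [0.477, -0.158])]
padlock [([228.0, 278.0], 0.71, [0.508, 0.2])]
pencil [([278.0, 232.0], 0.89, [0.482, 0.02])]
wrist [ 0.34 -0.53  0.37] 293.6
{'time': 1.15, 'joints': array([-1.15100022e+00,  4.23079097e-01,  1.62988578e+00,  7.70759582e-06,
        1.08857914e+00, -1.90213767e-02]), 'dq': array([ 0.00061733, -0.00220097,  0.00030545, -0.00178724, -0.00056031,
       -0.00055778]), 'tau': array([ 2.67359639e-03, -5.57340574e+01, -2.82144803e+01,  1.93118503e-04,
        6.28859216e-04,  1.65350826e-06]), 'tcp_pos': array([ 0.26555732, -0.56577971,  0.19913772]), 'eef_rot': array([ 1.05822169e-05,  8.44057475e-01, -5.36252718e-01,  2.21598365e-05]), 'ft_force': array([ 0.43526051, -0.10776767, -0.43615776]), 'ft_torque': array([-0.00776591,  0.01575034, -0.05542447]), 'grip_width': 0.9992950952259084}
```

View pics/scene0.png

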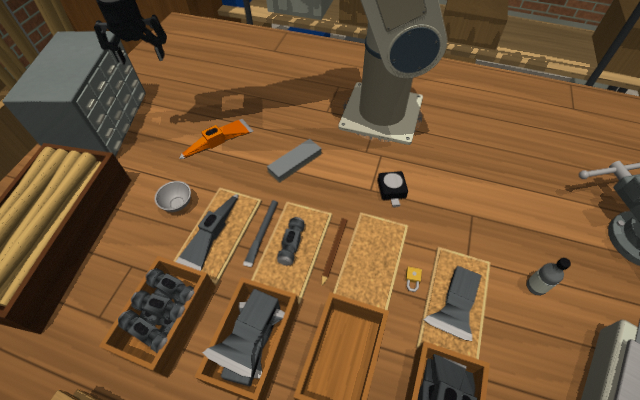

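View pics/side0.png

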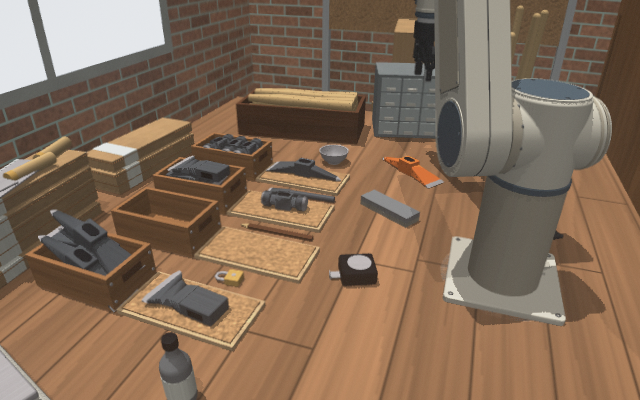

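Three-cycle: mattock is on the hammer bay, hammer on the hatchet bay and hatchet on the mattock bay. The third bay from the left, at about (370,260), is bare, and the orange look-alike is at (215,135). Next I'll rectify to the cork plane and fit the boards and heads.

```bash
cat > boards.py <<'E'
from h import *
C,im=snap("scene")
S=1000 # px per m ; rect image: x_world 0.3..0.75 -> rows from bottom up ; y 0.42..-0.42 -> cols
x0,x1,y0,y1=0.32,0.76,0.42,-0.38
H,W=int((x1-x0)*S),int((y0-y1)*S)
def rect(C,im,z):
    jj,ii=np.meshgrid(np.arange(W),np.arange(H))
    P=np.c_[(x1-ii.ravel()/S),(y0-jj.ravel()/S),np.full(H*W,z)]
    m=pix(C,P).astype(np.float32).reshape(H,W,2)
    return cv2.remap(im,m[...,0],m[...,1],cv2.INTER_LINEAR)
r=rect(C,im,0.012)
hsv=cv2.cvtColor(r,cv2.COLOR_RGB2HSV)
print(hsv[int((x1-.5)*S),int((y0-.1)*S)])
m=((hsv[...,2]>165)&(hsv[...,1]>60)&(hsv[...,0]>8)&(hsv[...,0]<28)).astype(np.uint8)
m=cv2.morphologyEx(m,cv2.MORPH_OPEN,np.ones((3,3)))
mc=cv2.morphologyEx(m,cv2.MORPH_CLOSE,np.ones((9,9)))
out=np.vstack([r[:,:,::-1],cv2.cvtColor(mc*255,cv2.COLOR_GRAY2BGR)])
cv2.imwrite("pics/rect0.png",cv2.resize(out,None,fx=.65,fy=.65))
n,l,st,ce=cv2.connectedComponentsWithStats(mc)
for k in range(1,n):
    if st[k,4]<5000: continue
    ys,xs=np.nonzero(l==k); P=np.c_[x1-ys/S,y0-xs/S].astype(np.float32)
    b=cv2.minAreaRect(P); print(st[k,4],np.round(b[0],3),np.round(b[1],3),round(b[2],1), np.round(cv2.boxPoints(b),3).tolist())
E
python3 boards.py
```

```text
[ 17 150 208]
46035 [0.522 0.203] [0.4   0.252] 78.1 [[0.3569999933242798, 0.032999999821186066], [0.6029999852180481, -0.01899999938905239], [0.6859999895095825, 0.37299999594688416], [0.4399999976158142, 0.42500001192092896]]
16978 [ 0.532 -0.29 ] [0.183 0.234] 88.0 [[0.41200000047683716, -0.3779999911785126], [0.6460000276565552, -0.38600000739097595], [0.6520000100135803, -0.2029999941587448], [0.4180000126361847, -0.19499999284744263]]
22116 [ 0.52  -0.093] [0.156 0.233] 90.0 [[0.40299999713897705, -0.17100000381469727], [0.6359999775886536, -0.17100000381469727], [0.6359999775886536, -0.014999999664723873], [0.40299999713897705, -0.014999999664723873]]
```

View pics/rect0.png

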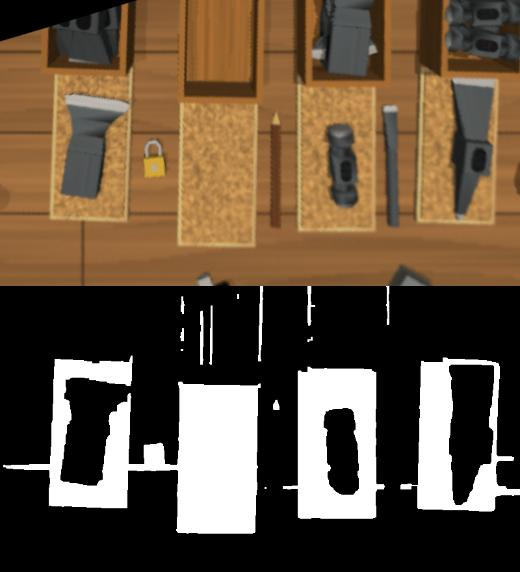

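The rectified view shows all boards with yaw within a few degrees. The heads point towards the crates, blade or hoe at the crate end. Now I'll fit the board edges and move above the hatchet.

```bash
cat >> boards.py <<'E'
print("--- boards")
m2=cv2.morphologyEx(mc,cv2.MORPH_OPEN,np.ones((7,7)))
for name,yc in [("bay_hammer",-.283),("bay_hatchet",-.098),("bay_spare",.085),("bay_mattock",.283)]:
    L=[];Rr=[];B=[]
    for x in np.arange(.45,.60,.004):
        row=m2[int((x1-x)*S)]; 
        js=np.nonzero(row[int((y0-yc-.085)*S):int((y0-yc+.085)*S)])[0]+int((y0-yc-.085)*S)
        if len(js): L.append((x,y0-js[0]/S)); Rr.append((x,y0-js[-1]/S))
    def fit(p):
        p=np.array(p); a=np.polyfit(p[:,0],p[:,1],1)
        for _ in range(5):
            e=abs(np.polyval(a,p[:,0])-p[:,1]); k=e<=max(np.median(e)*2,.001); a=np.polyfit(p[k,0],p[k,1],1)
        return a,k.sum()
    (a,na),(b,nb)=fit(L),fit(Rr)
    psi=np.arctan((a[0]+b[0])/2)
    for y in yc+np.arange(-.045,.046,.004):
        col=m2[:,int((y0-y)*S)]; B.append((y,x1-np.nonzero(col[:int((x1-.35)*S)])[0][-1]/S))
    g,ng=fit(B)
    # near-edge midpoint
    mid=(a+b)/2; x=np.polyval(g,np.polyval(mid,.43)); y=np.polyval(mid,x)
    print(name,"yaw",np.degrees([np.arctan(a[0]),np.arctan(b[0]),-np.arctan(g[0])]).round(1),"w",round(np.polyval(a,.5)-np.polyval(b,.5),4),"near",round(x,4),"centre",np.round([x+.12*np.cos(psi),y+.12*np.sin(psi)],4),na,nb,ng)
E
python3 boards.py | sed -n '/---/,$p'
```

```text
--- boards
bay_hammer yaw [-1.5 -1.3 -2.1] w 0.1194 near 0.4158 centre [ 0.5357 -0.2845] 36 28 23
bay_hatchet yaw [ 0.   0.1 -0.6] w 0.1197 near 0.4032 centre [ 0.5232 -0.0978] 38 36 23
bay_spare yaw [-1.1 -1.  -0.5] w 0.12 near 0.3802 centre [0.5002 0.0855] 27 38 23
bay_mattock yaw [-2.7 -2.  -2.3] w 0.1196 near 0.4205 centre [0.5404 0.2808] 33 26 23
```

jog_arm --commands '[[[0,0,0.04],0,0.0854],[[0,0.03,0.08],-0.1,0.0854],[[0.02,0.06,0.11],-0.2,0.0854],[[0.04,0.1,0.11],-0.3,0.0854],[[0.06,0.14,0.11],-0.4,0.0854],[[0.08,0.18,0.11],-0.45,0.0854],[[0.1,0.21,0.11],-0.5,0.0854],[[0.11,0.25,0.11],-0.5,0.0854],[[0.12,0.29,0.11],-0.5,0.0854],[[0.13,0.33,0.11],-0.5,0.0854],[[0.14,0.37,0.11],-0.5,0.0854],[[0.15,0.4,0.11],-0.5,0.0854]]'

```text
time: 2.25
tcp_pos: [0.415, -0.1649, 0.3094]
eef_rot: [0.0, -0.685, 0.729, -0.0]
ft_force: [1.1, -0.7, 0.0]
grip_width: 0.999
```

jog_arm --commands '[[[0,0.04,0],0,0.0854],[[0,0.08,0],0,0.0854],[[0.01,0.12,0],0,0.0854],[[0.02,0.16,0],0,0.0854],[[0.02,0.2,0],0,0.0854],[[0.03,0.24,0],0,0.0854],[[0.03,0.28,0],0,0.0854],[[0.04,0.32,0],0,0.0854],[[0.04,0.36,0],-0.05,0.0854],[[0.04,0.4,0],-0.05,0.0854],[[0.04,0.445,-0.02],-0.05,0.0854],[[0.04,0.445,-0.03],-0.05,0.0854]]'

```text
time: 3.25
tcp_pos: [0.4552, 0.2854, 0.2794]
eef_rot: [0.002, -0.668, 0.744, 0.0]
ft_force: [-0.0, -0.6, -0.1]
grip_width: 1.0
```

```bash
cat > look.py <<'E'
import sys
from h import *
fn,name,zt=sys.argv[1],sys.argv[2],float(sys.argv[3])
C,im=snap("wrist")
s=sensors.sense(); q=s["eef_rot"]
print("tcp",s["tcp_pos"].round(4),"jaw deg",np.degrees(2*np.arctan2(q[2],q[1])).round(2),"grip",round(s["grip_width"],3))
# rectified top-down crop at height zt, 1 mm/px, 0.40 x 0.32 around camera
S=1500; c=C[2][:2,3]; H,W=480,570
c=np.array([s["tcp_pos"][0]+.06,s["tcp_pos"][1]])
if len(sys.argv)>5: c=np.array([float(sys.argv[4]),float(sys.argv[5])])
jj,ii=np.meshgrid(np.arange(W),np.arange(H))
P=np.c_[c[0]+(H/2-ii.ravel())/S,c[1]+(W/2-jj.ravel())/S,np.full(H*W,zt)]
mp=pix(C,P).astype(np.float32).reshape(H,W,2)
r=cv2.remap(im,mp[...,0],mp[...,1],cv2.INTER_LINEAR)[:,:,::-1].copy()
for k in range(0,H,30):  # ticks each 20 mm
    cv2.putText(r,f"{c[0]+(H/2-k)/S:.3f}",(0,k+4),0,.35,(255,255,0),1); cv2.line(r,(40,k),(50,k),(255,255,0),1)
for k in range(15,W,60):
    cv2.putText(r,f"{c[1]+(W/2-k)/S:.3f}",(k-15,10),0,.35,(255,255,0),1); cv2.line(r,(k,14),(k,22),(255,255,0),1)
cv2.imwrite("pics/"+fn,r)
for d in vision.masks_of("wrist",name):
    px=np.argwhere(d["pixels"])[:,::-1].astype(float)
    if len(px)<300: continue
    w=world(C,px,zt)[:,:2].astype(np.float32); b=cv2.minAreaRect(w)
    print(round(d["p"],2),len(px),"rect",np.round(b[0],4),np.round(b[1],4),round(b[2],1))
    # strip statistics along x: left/right extents
    for x in np.arange(w[:,0].min()+.005,w[:,0].max(),.015):
        y=w[abs(w[:,0]-x)<.003,1]; 
        if len(y): print(" x %.3f y %.4f..%.4f mid %.4f w %.4f"%(x,y.min(),y.max(),(y.min()+y.max())/2,np.ptp(y)))
E
python3 look.py hat1.png hatchet_head 0.039
```

```text
tcp [0.4535 0.2833 0.2762] jaw deg 263.83 grip 1.001
0.96 5052 rect [0.5424 0.278 ] [0.0944 0.1442] 81.6
 x 0.476 y 0.2669..0.3180 mid 0.2925 w 0.0510
 x 0.491 y 0.2641..0.3193 mid 0.2917 w 0.0552
 x 0.506 y 0.2617..0.3173 mid 0.2895 w 0.0555
 x 0.521 y 0.2599..0.3139 mid 0.2869 w 0.0541
 x 0.536 y 0.2584..0.3118 mid 0.2851 w 0.0534
 x 0.551 y 0.2587..0.3084 mid 0.2836 w 0.0498
 x 0.566 y 0.2556..0.3038 mid 0.2797 w 0.0482
 x 0.581 y 0.2438..0.3053 mid 0.2746 w 0.0615
 x 0.596 y 0.2245..0.3099 mid 0.2672 w 0.0854
 x 0.611 y 0.2339..0.3156 mid 0.2747 w 0.0816
```

View pics/hat1.png

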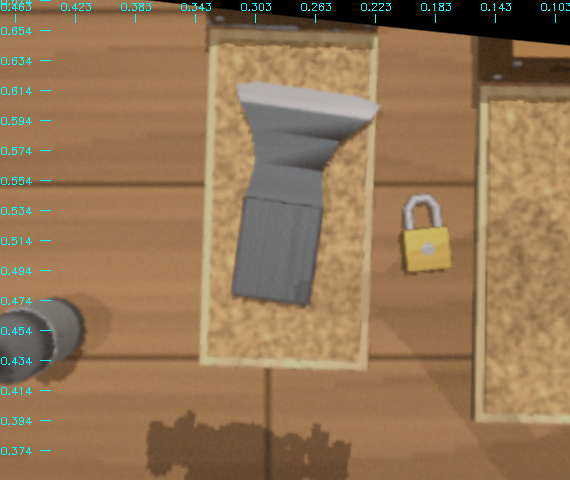

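Hatchet: block spans x 0.470–0.538 with its centre line at y≈0.2865 at the grip point, yaw about -7.5°. The padlock is clear. I'll grip it.

jog_arm --commands '[[[0.03,0.002,-0.03],-0.02,0.0854],[[0.06,0.003,-0.06],-0.02,0.0854],[[0.073,0.003,-0.1],-0.02,0.0854],[[0.073,0.003,-0.14],-0.02,0.0854],[[0.073,0.003,-0.17],-0.02,0.0854],[[0.073,0.003,-0.2],-0.02,0.0854],[[0.073,0.003,-0.225],-0.02,0.0854],[[0.073,0.003,-0.245],-0.02,0.0854],[[0.073,0.003,-0.255],-0.02,0.0854],[[0.073,0.003,-0.262],-0.02,0.0854],[[0.073,0.003,-0.264],-0.02,0.0854],[[0.073,0.003,-0.264],-0.02,0.0854]]' --squeeze 70

```text
time: 4.35
tcp_pos: [0.5271, 0.284, 0.0139]
eef_rot: [-0.001, -0.66, 0.751, 0.0]
ft_force: [-0.5, 0.8, -0.2]
grip_width: 1.0
```

jog_arm --commands '[[[0,0,0],0,0.03],[[0,0,0],0,0.03],[[0,0,0],0,0.03],[[0,0,0],0,0.03],[[0,0,0],0,0.03],[[0,0,0],0,0.03],[[0,0,0],0,0.03],[[0,0,0],0,0.03],[[0,0,0],0,0.03]]'

```text
time: 5.1
tcp_pos: [0.527, 0.284, 0.0139]
eef_rot: [-0.002, -0.66, 0.751, 0.0]
ft_force: [-0.0, -1.2, 0.0]
grip_width: 0.349
```

```bash
python3 - <<'E'
from h import *
_,a=snap("wrist");_,b=snap("side"); print(sensors.sense()["grip_width"],sensors.sense()["time"])
b=cv2.resize(b[200:380,60:340],None,fx=2,fy=2)
o=np.zeros((600,640,3),np.uint8); a=cv2.resize(a,(384,240)); o[:240,:384]=a; o[240:,:560]=b[:360]
cv2.imwrite("pics/g1.png",o[:,:,::-1])
E
```

```text
0.3535628642965638 5.2
```

View pics/g1.png

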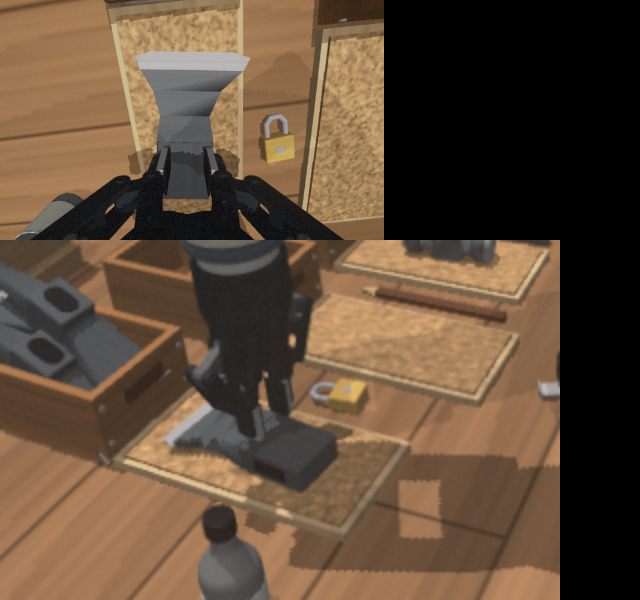

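jog_arm --commands '[[[0,0,0],0,0.015],[[0,0,0],0,0.015],[[0,0,0],0,0.015],[[0,0,0],0,0.015],[[0,0,0],0,0.015]]'

```text
time: 5.62
tcp_pos: [0.527, 0.284, 0.0138]
eef_rot: [-0.002, -0.66, 0.751, 0.0]
ft_force: [0.8, 0.5, 0.7]
grip_width: 0.176
```

```bash
python3 - <<'E'
from h import *
C,a=snap("wrist");D,b=snap("side"); E_,c=snap("scene")
s=sensors.sense(); t=s["tcp_pos"]; q=s["eef_rot"]; Rm=R.from_quat([q[1],q[2],q[3],q[0]]).as_matrix()
for CC,im in((C,a),(D,b),(E_,c)):
    for z in(0,.019):
        p=pix(CC,t-Rm[:,2]*z)[0]; print(p.round()); cv2.circle(im,(int(p[0]),int(p[1])),2,(255,0,0) if z==0 else (0,255,0),-1)
b=cv2.resize(b[240:360,100:280],(540,360)); a=a[180:400,180:480]; c=cv2.resize(c[200:360,380:520],(245,280))
o=np.zeros((600,600,3),np.uint8); o[:220,:300]=a; o[230:590,:540]=b; o[:225,320:565]=c[:225]
cv2.imwrite("pics/g2.png",o[:,:,::-1])
E
```

```text
[311. 237.]
[311. 251.]
[197. 306.]
[195. 298.]
[459. 296.]
[461. 293.]
```

View pics/g2.png

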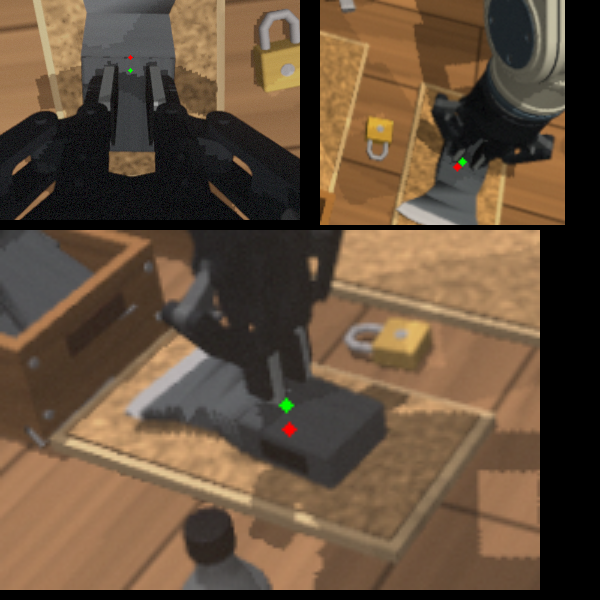

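The fingers are closing above the block, so the fingertips sit higher than the reported TCP suggests. I'll lift and check the TCP projection against the shut fingertips in free air.

jog_arm --commands '[[[0,0,0.03],0,0.015],[[0,0,0.06],0,0.0],[[0,0,0.09],0,0.0],[[0,0,0.12],0,0.0],[[0,0,0.12],0,0.0],[[0,0,0.12],0,0.0],[[0,0,0.12],0,0.0]]'

```text
time: 6.35
tcp_pos: [0.5266, 0.2838, 0.1335]
eef_rot: [-0.002, -0.66, 0.751, 0.0]
ft_force: [-0.0, 0.3, 0.1]
grip_width: -0.003
```

```bash
python3 - <<'E'
from h import *
C,a=snap("wrist");D,b=snap("side"); E_,c=snap("scene")
s=sensors.sense(); t=s["tcp_pos"]; q=s["eef_rot"]; Rm=R.from_quat([q[1],q[2],q[3],q[0]]).as_matrix(); print(t,s["grip_width"],s["joints"].round(3))
def crop(CC,im,h,k):
    p0=pix(CC,t)[0]; x,y=(p0-h).astype(int); x=max(x,0);y=max(y,0)
    o=cv2.resize(im[y:y+2*h,x:x+2*h],None,fx=k,fy=k,interpolation=cv2.INTER_CUBIC)
    for z,cl in((0,(255,0,0)),(.019,(0,255,0))):
        p=(pix(CC,t-Rm[:,2]*z)[0]-[x,y])*k; cv2.circle(o,(int(p[0]),int(p[1])),2,cl,-1)
    return o
o=np.hstack([cv2.resize(crop(*v,40,3),(240,240)) for v in((C,a),(D,b),(E_,c))])
cv2.imwrite("pics/g3.png",o[:,:,::-1])
# wrist hatchet mask in current view
E
python3 look.py hat2.png hatchet_head 0.039 | head -12
```

```text
[0.52606356 0.28351519 0.13232823] -0.0014766849140050717 [ 4.750e-01  4.690e-01  1.735e+00 -1.000e-03  9.440e-01  2.175e+00]
tcp [0.5262 0.2836 0.1324] jaw deg 262.62 grip 0.006
0.96 9796 rect [0.5448 0.2773] [0.0932 0.1443] 81.7
 x 0.476 y 0.2661..0.3167 mid 0.2914 w 0.0507
 x 0.491 y 0.2645..0.3182 mid 0.2913 w 0.0536
 x 0.506 y 0.2619..0.3157 mid 0.2888 w 0.0538
 x 0.521 y 0.2594..0.3133 mid 0.2863 w 0.0538
 x 0.536 y 0.2574..0.3118 mid 0.2846 w 0.0544
 x 0.551 y 0.2585..0.3084 mid 0.2834 w 0.0498
 x 0.566 y 0.2548..0.3033 mid 0.2790 w 0.0484
 x 0.581 y 0.2444..0.3047 mid 0.2746 w 0.0603
 x 0.596 y 0.2246..0.3085 mid 0.2665 w 0.0839
 x 0.611 y 0.2265..0.3137 mid 0.2701 w 0.0871
```

View pics/g3.png

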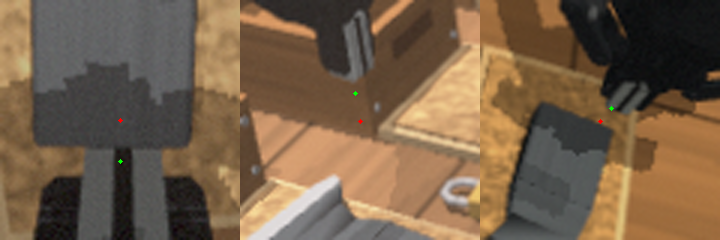

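Reported shut fingertips are ~25–30 mm behind the calibrated TCP (side view: tip about 15 px above the red mark), while the wrist view's horizontal scale checks out (block 54 mm wide). So I'll descend ~26 mm lower than the nominal TCP, watching force.

jog_arm --commands '[[[0,0.002,0],0,0.0854],[[0,0.002,0],0,0.0854],[[0,0.002,0],0,0.0854],[[0,0.002,0],0,0.0854],[[0,0.002,-0.03],0,0.0854],[[0,0.002,-0.06],0,0.0854],[[0,0.002,-0.09],0,0.0854],[[0,0.002,-0.11],0,0.0854],[[0,0.002,-0.118],0,0.0854],[[0,0.002,-0.125],0,0.0854],[[0,0.002,-0.13],0,0.0854],[[0,0.002,-0.132],0,0.0854]]'

```text
time: 7.6
tcp_pos: [0.5269, 0.2859, 0.0008]
eef_rot: [-0.002, -0.66, 0.751, 0.0]
ft_force: [-0.1, 0.7, 0.0]
grip_width: 1.002
```

jog_arm --commands '[[[0,0,-0.004],0,0.0854],[[0,0,-0.008],0,0.0854],[[0,0,-0.011],0,0.0854],[[0,0,-0.011],0,0.0854]]'

```text
time: 7.93
tcp_pos: [0.5268, 0.2858, -0.0103]
eef_rot: [-0.002, -0.66, 0.751, 0.0]
ft_force: [-0.2, -0.9, -0.3]
grip_width: 0.996
```

jog_arm --commands '[[[0,0,0],0,0.045],[[0,0,0],0,0.045],[[0,0,0],0,0.045],[[0,0,0],0,0.045],[[0,0,0],0,0.045],[[0,0,0],0,0.045]]'

```text
time: 8.43
tcp_pos: [0.5272, 0.2861, -0.0096]
eef_rot: [-0.002, -0.66, 0.751, 0.0]
ft_force: [-1.4, -1.0, 5.0]
grip_width: 0.613
```

Gripped (52 mm, block is 54). The tips are just at the cork, so "cork contact" is at reported z ≈ -0.010. Lifting and parking it on the spare board.

jog_arm --commands '[[[0,0,0],0,0.03],[[0,0,0],0,0.03],[[0,0,0.02],0,0.03],[[0,0,0.05],0,0.03],[[0,0,0.08],0,0.03],[[0,0,0.11],0,0.03],[[0,0,0.13],0,0.03],[[-0.01,-0.03,0.13],0.03,0.03],[[-0.02,-0.06,0.13],0.06,0.03],[[-0.03,-0.1,0.13],0.09,0.03],[[-0.04,-0.13,0.13],0.113,0.03],[[-0.043,-0.16,0.13],0.113,0.03]]'

```text
time: 9.43
tcp_pos: [0.4813, 0.1244, 0.1197]
eef_rot: [-0.003, -0.702, 0.712, 0.001]
ft_force: [-0.7, -0.7, -3.8]
grip_width: 0.61
```

jog_arm --commands '[[[0,-0.02,0],0,0.03],[[0,-0.035,0],0,0.03],[[0,-0.04,0],0,0.03],[[0,-0.04,-0.02],0,0.03],[[0,-0.04,-0.04],0,0.03],[[0,-0.04,-0.06],0,0.03]]'

```text
time: 9.93
tcp_pos: [0.4816, 0.0846, 0.0591]
eef_rot: [-0.003, -0.702, 0.712, 0.001]
ft_force: [0.4, 0.1, -5.0]
grip_width: 0.612
```

jog_arm --commands '[[[0.002,0.001,-0.02],0,0.03],[[0.002,0.001,-0.04],0,0.03],[[0.002,0.001,-0.053],0,0.03],[[0.002,0.001,-0.061],0,0.03],[[0.002,0.001,-0.065],0,0.03],[[0.002,0.001,-0.068],0,0.03],[[0.002,0.001,-0.068],0,0.03],[[0.002,0.001,-0.068],0,0.0854],[[0.002,0.001,-0.066],0,0.0854],[[0.002,0.001,-0.066],0,0.0854],[[0.002,0.001,-0.066],0,0.0854],[[0.002,0.001,-0.05],0,0.0854]]'

```text
time: 10.93
tcp_pos: [0.4824, 0.0853, 0.0081]
eef_rot: [-0.004, -0.702, 0.712, 0.001]
ft_force: [-0.9, 0.3, 0.7]
grip_width: 1.005
```

jog_arm --commands '[[[0,0,0.04],0,0.0854],[[0,0,0.08],0,0.0854],[[0,0,0.12],0,0.0854],[[0,-0.04,0.15],0,0.0854],[[0,-0.08,0.17],0,0.0854],[[0,-0.12,0.19],0,0.0854],[[-0.01,-0.16,0.21],0,0.0854],[[-0.01,-0.2,0.23],0,0.0854],[[-0.02,-0.24,0.24],0,0.0854],[[-0.02,-0.28,0.25],0,0.0854],[[-0.02,-0.32,0.25],0,0.0854],[[-0.02,-0.36,0.25],0,0.0854]]'

```text
time: 11.93
tcp_pos: [0.4623, -0.2603, 0.2597]
eef_rot: [-0.003, -0.702, 0.712, -0.0]
ft_force: [0.3, 0.4, 0.6]
grip_width: 0.995
```

```bash
python3 look.py mat1.png mattock_head 0.052 0.53 -0.26; python3 - <<'E'
from h import *
C,im=snap("scene"); d=vision.masks_of("scene","hatchet_head")[0]; print(d["p"],d["location"])
w=world(C,np.argwhere(d["pixels"])[:,::-1].astype(float),.03)[:,:2].astype(np.float32); print(cv2.minAreaRect(w))
E
```

```text
tcp [ 0.4628 -0.2669  0.2596] jaw deg 269.0 grip 0.999
0.67 1724 rect [ 0.2906 -0.4187] [0.0575 0.1938] 50.3
 x 0.209 y -0.3900..-0.3677 mid -0.3789 w 0.0223
 x 0.224 y -0.4017..-0.3446 mid -0.3731 w 0.0571
 x 0.239 y -0.4007..-0.3363 mid -0.3685 w 0.0644
 x 0.254 y -0.3947..-0.3542 mid -0.3745 w 0.0405
 x 0.269 y -0.3889..-0.3719 mid -0.3804 w 0.0170
 x 0.299 y -0.4495..-0.4464 mid -0.4479 w 0.0030
 x 0.314 y -0.4565..-0.4206 mid -0.4386 w 0.0359
 x 0.329 y -0.4607..-0.4225 mid -0.4416 w 0.0382
 x 0.344 y -0.4673..-0.4384 mid -0.4528 w 0.0289
 x 0.359 y -0.4723..-0.4497 mid -0.4610 w 0.0226
0.58 5068 rect [ 0.5374 -0.3003] [0.0586 0.2013] 89.6
 x 0.442 y -0.2864..-0.2770 mid -0.2817 w 0.0094
 x 0.457 y -0.2903..-0.2757 mid -0.2830 w 0.0146
 x 0.472 y -0.2941..-0.2757 mid -0.2849 w 0.0184
 x 0.487 y -0.2966..-0.2758 mid -0.2862 w 0.0208
 x 0.502 y -0.3015..-0.2746 mid -0.2880 w 0.0269
 x 0.517 y -0.3113..-0.2708 mid -0.2911 w 0.0404
 x 0.532 y -0.3122..-0.2722 mid -0.2922 w 0.0401
 x 0.547 y -0.3142..-0.2735 mid -0.2939 w 0.0407
 x 0.562 y -0.3138..-0.2760 mid -0.2949 w 0.0377
 x 0.577 y -0.3159..-0.2761 mid -0.2960 w 0.0398
 x 0.592 y -0.3212..-0.2749 mid -0.2981 w 0.0463
 x 0.607 y -0.3244..-0.2738 mid -0.2991 w 0.0505
 x 0.622 y -0.3284..-0.2728 mid -0.3006 w 0.0556
 x 0.637 y -0.3095..-0.2717 mid -0.2906 w 0.0378
0.57 [372.2, 260.4]
((0.5001454949378967, 0.07658711075782776), (0.15165890753269196, 0.09347471594810486), 0.04413657262921333)
```

View pics/mat1.png

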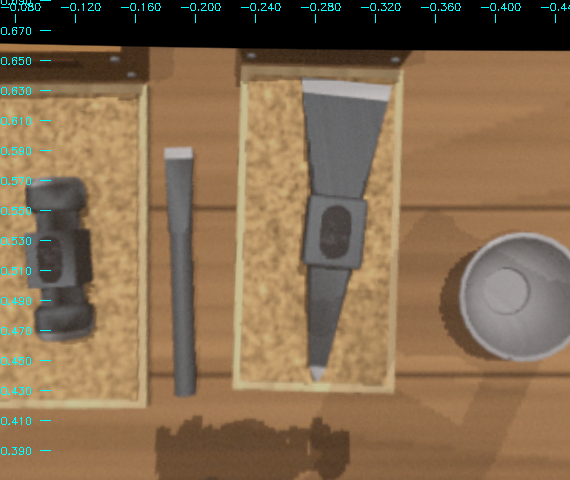

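Mattock: eye block centred at about pixel (335,231), i.e. (0.536, -0.293), yaw about -6.3°. The chisel is at y≈-0.19. The hatchet is parked on the spare board. Grasping the mattock.

jog_arm --commands '[[[0.03,-0.01,-0.03],-0.05,0.0854],[[0.06,-0.02,-0.06],-0.092,0.0854],[[0.073,-0.026,-0.1],-0.092,0.0854],[[0.073,-0.026,-0.13],-0.092,0.0854],[[0.073,-0.026,-0.16],-0.092,0.0854],[[0.073,-0.026,-0.19],-0.092,0.0854],[[0.073,-0.026,-0.215],-0.092,0.0854],[[0.073,-0.026,-0.235],-0.092,0.0854],[[0.073,-0.026,-0.246],-0.092,0.0854],[[0.073,-0.026,-0.252],-0.092,0.0854],[[0.073,-0.026,-0.254],-0.092,0.0854],[[0.073,-0.026,-0.254],-0.092,0.0854]]'

```text
time: 13.13
tcp_pos: [0.5354, -0.2845, 0.0043]
eef_rot: [-0.003, -0.668, 0.744, 0.001]
ft_force: [-0.9, -0.6, -0.1]
grip_width: 1.004
```

jog_arm --commands '[[[0,0,0],0,0.02],[[0,0,0],0,0.02],[[0,0,0],0,0.02],[[0,0,0],0,0.02],[[0,0,0],0,0.02],[[0,0,0],0,0.02],[[0,0,0],0,0.02]]'

```text
time: 13.72
tcp_pos: [0.5367, -0.2857, 0.0061]
eef_rot: [-0.003, -0.668, 0.745, -0.0]
ft_force: [-1.9, -2.8, 9.5]
grip_width: 0.45
```

Gripped (38 mm). Lift, carry retracted and high over to bay_mattock.

jog_arm --commands '[[[0,0,0.01],0,0.02],[[0,0,0.03],0,0.02],[[0,0,0.06],0,0.02],[[-0.01,0,0.09],0,0.02],[[-0.02,0,0.12],0,0.02],[[-0.03,0.01,0.15],0,0.02],[[-0.04,0.04,0.17],0.01,0.02],[[-0.04,0.08,0.17],0.02,0.02],[[-0.04,0.12,0.17],0.03,0.02],[[-0.04,0.16,0.17],0.04,0.02],[[-0.04,0.2,0.17],0.05,0.02],[[-0.04,0.24,0.17],0.07,0.02]]'

```text
time: 14.72
tcp_pos: [0.4954, -0.0438, 0.1762]
eef_rot: [-0.003, -0.693, 0.721, 0.0]
ft_force: [-0.0, 0.4, -4.7]
grip_width: 0.446
```

jog_arm --commands '[[[0,0.04,0],0,0.02],[[0,0.08,0],0,0.02],[[0,0.12,0],0,0.02],[[0,0.16,0],0,0.02],[[0,0.2,0],0,0.02],[[0,0.24,0],0,0.02],[[0,0.28,0],0,0.02],[[0,0.31,0],0,0.02],[[0,0.32,0],0,0.02],[[0,0.32,0],0,0.02],[[0,0.32,0],0,0.02]]'

```text
time: 15.63
tcp_pos: [0.4944, 0.276, 0.1759]
eef_rot: [-0.004, -0.694, 0.72, 0.0]
ft_force: [-0.7, -0.5, -5.1]
grip_width: 0.442
```

```bash
python3 look.py mat2.png mattock_head 0.18; python3 - <<'E'
from h import *
print(sensors.sense()["ft_force"],sensors.sense()["joints"].round(2))
E
```

```text
tcp [0.4945 0.2752 0.1759] jaw deg 267.76 grip 0.444
0.88 26019 rect [0.5028 0.2758] [0.0676 0.2046] 87.4
 x 0.406 y 0.2680..0.2893 mid 0.2786 w 0.0213
 x 0.421 y 0.2648..0.2914 mid 0.2781 w 0.0267
 x 0.436 y 0.2547..0.2933 mid 0.2740 w 0.0386
 x 0.451 y 0.2506..0.3030 mid 0.2768 w 0.0524
 x 0.466 y 0.2507..0.3015 mid 0.2761 w 0.0508
 x 0.481 y 0.2508..0.3010 mid 0.2759 w 0.0502
 x 0.496 y 0.2495..0.3013 mid 0.2754 w 0.0518
 x 0.511 y 0.2528..0.2976 mid 0.2752 w 0.0449
 x 0.526 y 0.2504..0.2974 mid 0.2739 w 0.0470
 x 0.541 y 0.2481..0.2992 mid 0.2737 w 0.0512
 x 0.556 y 0.2454..0.3007 mid 0.2730 w 0.0553
 x 0.571 y 0.2423..0.3022 mid 0.2722 w 0.0599
 x 0.586 y 0.2399..0.3041 mid 0.2720 w 0.0642
 x 0.601 y 0.2376..0.3051 mid 0.2714 w 0.0676
0.71 7778 rect [0.5621 0.2775] [0.067  0.1282] 87.9
 x 0.504 y 0.2490..0.3095 mid 0.2793 w 0.0605
 x 0.519 y 0.2479..0.3093 mid 0.2786 w 0.0614
 x 0.534 y 0.2480..0.3084 mid 0.2782 w 0.0604
 x 0.549 y 0.2999..0.3076 mid 0.3037 w 0.0077
 x 0.564 y 0.3014..0.3071 mid 0.3043 w 0.0058
 x 0.579 y 0.3027..0.3068 mid 0.3048 w 0.0041
 x 0.594 y 0.3046..0.3061 mid 0.3054 w 0.0016
 x 0.609 y 0.2455..0.3052 mid 0.2754 w 0.0597
 x 0.624 y 0.2417..0.3083 mid 0.2750 w 0.0666
0.42 21419 rect [0.5506 0.1663] [0.0915 0.145 ] 88.8
 x 0.483 y 0.1512..0.2125 mid 0.1819 w 0.0613
 x 0.498 y 0.1505..0.2122 mid 0.1813 w 0.0616
 x 0.513 y 0.1509..0.2122 mid 0.1816 w 0.0613
 x 0.528 y 0.1505..0.2118 mid 0.1811 w 0.0613
 x 0.543 y 0.1501..0.2114 mid 0.1807 w 0.0613
 x 0.558 y 0.1494..0.2111 mid 0.1803 w 0.0616
 x 0.573 y 0.1502..0.2107 mid 0.1804 w 0.0605
 x 0.588 y 0.1487..0.2109 mid 0.1798 w 0.0622
 x 0.603 y 0.1200..0.2109 mid 0.1655 w 0.0909
 x 0.618 y 0.1192..0.2101 mid 0.1646 w 0.0909
[ 0.23039992 -0.33847168 -5.2306638 ] [ 0.49  0.37  1.78 -0.    1.    2.1 ]
```

jog_arm --commands '[[[0.02,0.003,0],0,0.02],[[0.04,0.006,0],0,0.02],[[0.0455,0.006,-0.01],0.005,0.02],[[0.0455,0.006,-0.04],0.005,0.02],[[0.0455,0.006,-0.07],0.005,0.02],[[0.0455,0.006,-0.1],0.005,0.02],[[0.0455,0.006,-0.12],0.005,0.02],[[0.0455,0.006,-0.135],0.005,0.02],[[0.0455,0.006,-0.142],0.005,0.02],[[0.0455,0.006,-0.142],0.005,0.02]]'

```text
time: 16.57
tcp_pos: [0.5389, 0.279, 0.0321]
eef_rot: [-0.006, -0.694, 0.72, 0.001]
ft_force: [-0.3, -0.2, -4.9]
grip_width: 0.447
```

```bash
python3 look.py mat3.png mattock_head 0.052 0.53 0.26|head -1
```

```text
tcp [0.5399 0.2797 0.0335] jaw deg 267.93 grip 0.448
```

View pics/mat3.png

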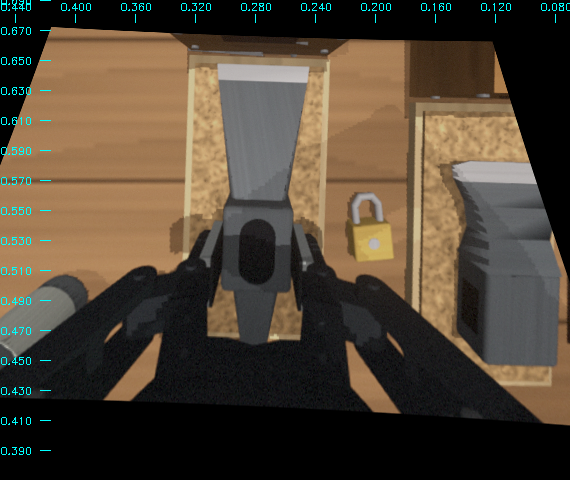

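The mattock is held squarely over its board (hoe edge 218–308 px, board 188–328), and the padlock is clear. Lowering and releasing, then on to the hammer.

jog_arm --commands '[[[0,0.001,-0.01],0,0.02],[[0,0.001,-0.019],0,0.02],[[0,0.001,-0.024],0,0.02],[[0,0.001,-0.027],0,0.02],[[0,0.001,-0.028],0,0.02],[[0,0.001,-0.028],0,0.02],[[0,0.001,-0.028],0,0.075],[[0,0.001,-0.028],0,0.075],[[0,0.001,-0.028],0,0.075],[[0,0.001,-0.028],0,0.075],[[0,0.001,-0.015],0,0.075],[[0,0.001,0.01],0,0.075]]'

```text
time: 17.67
tcp_pos: [0.5388, 0.2803, 0.0431]
eef_rot: [-0.006, -0.694, 0.72, 0.001]
ft_force: [-0.1, 0.1, 1.0]
grip_width: 0.88
```

jog_arm --commands '[[[0,0,0.04],0,0.0854],[[0,0,0.08],0,0.0854],[[0,0,0.12],0,0.0854],[[-0.02,0,0.15],0,0.0854],[[-0.05,0,0.18],0,0.0854],[[-0.08,0,0.2],0,0.0854],[[-0.08,0,0.21],0,0.0854],[[-0.08,0,0.21],0,0.0854]]'

```text
time: 18.33
tcp_pos: [0.4592, 0.2813, 0.2573]
eef_rot: [-0.003, -0.695, 0.719, 0.0]
ft_force: [0.3, 0.4, -0.1]
grip_width: 0.999
```

```bash
python3 look.py mat4.png mattock_head 0.012 0.53 0.22
```

```text
tcp [0.4595 0.281  0.2555] jaw deg 267.98 grip 1.001
0.79 5109 rect [0.5406 0.2813] [0.065  0.2215] 88.1
 x 0.435 y 0.2797..0.2886 mid 0.2841 w 0.0089
 x 0.450 y 0.2778..0.2910 mid 0.2844 w 0.0132
 x 0.465 y 0.2744..0.2932 mid 0.2838 w 0.0188
 x 0.480 y 0.2725..0.2941 mid 0.2833 w 0.0215
 x 0.495 y 0.2693..0.2961 mid 0.2827 w 0.0268
 x 0.510 y 0.2661..0.2968 mid 0.2814 w 0.0307
 x 0.525 y 0.2602..0.3030 mid 0.2816 w 0.0428
 x 0.540 y 0.2599..0.3036 mid 0.2818 w 0.0437
 x 0.555 y 0.2596..0.3028 mid 0.2812 w 0.0432
 x 0.570 y 0.2606..0.2980 mid 0.2793 w 0.0374
 x 0.585 y 0.2576..0.3012 mid 0.2794 w 0.0435
 x 0.600 y 0.2547..0.3030 mid 0.2789 w 0.0483
 x 0.615 y 0.2519..0.3058 mid 0.2788 w 0.0539
 x 0.630 y 0.2491..0.3075 mid 0.2783 w 0.0583
 x 0.645 y 0.2452..0.3092 mid 0.2772 w 0.0641
0.72 13740 rect [0.5206 0.0658] [0.1699 0.2792] 88.6
 x 0.385 y 0.0294..0.1506 mid 0.0900 w 0.1212
 x 0.400 y 0.0304..0.1515 mid 0.0909 w 0.1211
 x 0.415 y 0.0307..0.1509 mid 0.0908 w 0.1202
 x 0.430 y 0.0299..0.1503 mid 0.0901 w 0.1204
 x 0.445 y 0.0294..0.1510 mid 0.0902 w 0.1216
 x 0.460 y 0.0291..0.1506 mid 0.0899 w 0.1216
 x 0.475 y 0.0283..0.1501 mid 0.0892 w 0.1218
 x 0.490 y 0.0286..0.1496 mid 0.0891 w 0.1210
 x 0.505 y 0.0278..0.1491 mid 0.0885 w 0.1213
 x 0.520 y 0.0275..0.1487 mid 0.0881 w 0.1212
 x 0.535 y 0.0269..0.1483 mid 0.0876 w 0.1213
 x 0.550 y 0.0280..0.1479 mid 0.0879 w 0.1199
 x 0.565 y 0.1204..0.1475 mid 0.1340 w 0.0272
 x 0.580 y 0.0272..0.1472 mid 0.0872 w 0.1199
 x 0.595 y 0.0269..0.1481 mid 0.0875 w 0.1212
 x 0.610 y 0.0259..0.1478 mid 0.0869 w 0.1219
 x 0.625 y 0.0207..0.1475 mid 0.0841 w 0.1268
 x 0.640 y -0.0217..0.1472 mid 0.0628 w 0.1689
 x 0.655 y -0.0210..0.1469 mid 0.0630 w 0.1679
```

View pics/mat4.png

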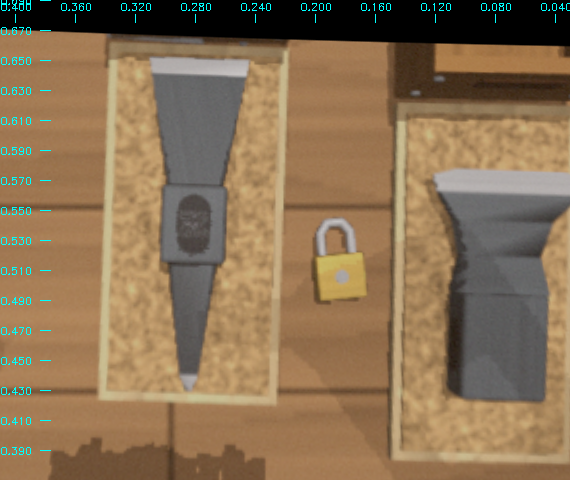

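Mattock placed centred on its board (mask centre (0.541, 0.281), board centre about the same). Next the hammer.

jog_arm --commands '[[[0,-0.04,0],0,0.0854],[[0,-0.08,0],0,0.0854],[[0,-0.12,0],0,0.0854],[[0,-0.16,0],0,0.0854],[[0,-0.2,0],0,0.0854],[[0,-0.24,0],0,0.0854],[[-0.01,-0.28,0],0,0.0854],[[-0.01,-0.32,0],0,0.0854],[[-0.01,-0.36,0],0,0.0854],[[-0.01,-0.38,0],0,0.0854],[[-0.01,-0.38,0],0,0.0854]]'

```text
time: 19.35
tcp_pos: [0.4494, -0.1035, 0.2527]
eef_rot: [-0.006, -0.693, 0.721, 0.001]
ft_force: [0.9, 0.5, 0.2]
grip_width: 0.998
```

```bash
python3 look.py ham1.png hammer_head 0.048 0.52 -0.2 | head -20
```

```text
tcp [ 0.4492 -0.1017  0.2526] jaw deg 267.69 grip 0.997
0.97 2500 rect [ 0.5173 -0.1015] [0.1118 0.0361] 4.2
 x 0.467 y -0.1212..-0.0875 mid -0.1043 w 0.0336
 x 0.482 y -0.1215..-0.0869 mid -0.1042 w 0.0346
 x 0.497 y -0.1170..-0.0855 mid -0.1012 w 0.0315
 x 0.512 y -0.1186..-0.0848 mid -0.1017 w 0.0338
 x 0.527 y -0.1179..-0.0834 mid -0.1006 w 0.0346
 x 0.542 y -0.1135..-0.0854 mid -0.0995 w 0.0281
 x 0.557 y -0.1153..-0.0805 mid -0.0979 w 0.0348
 x 0.572 y -0.1145..-0.0824 mid -0.0985 w 0.0320
0.31 14886 rect [ 0.5296 -0.0957] [0.1132 0.2297] 89.8
 x 0.420 y -0.1507..-0.0444 mid -0.0976 w 0.1063
 x 0.435 y -0.1508..-0.0434 mid -0.0971 w 0.1074
 x 0.450 y -0.1508..-0.0433 mid -0.0970 w 0.1075
 x 0.465 y -0.1509..-0.0432 mid -0.0970 w 0.1077
 x 0.480 y -0.1509..-0.0431 mid -0.0970 w 0.1078
 x 0.495 y -0.1509..-0.0432 mid -0.0971 w 0.1077
 x 0.510 y -0.1510..-0.0433 mid -0.0972 w 0.1077
 x 0.525 y -0.1511..-0.0448 mid -0.0979 w 0.1062
 x 0.540 y -0.1511..-0.0449 mid -0.0980 w 0.1062
```

View pics/ham1.png

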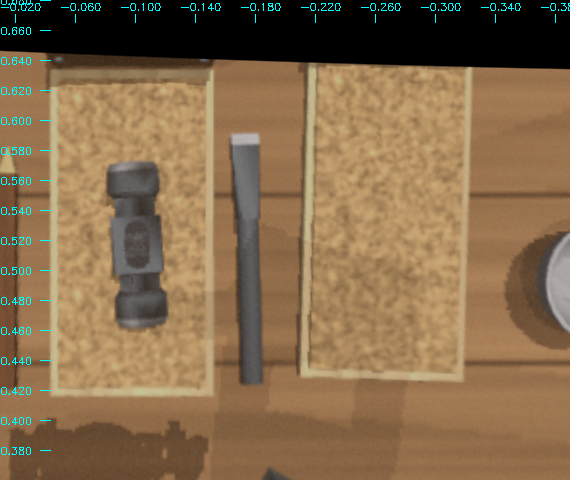

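Hammer at pixel (137,245): (0.517, -0.1015), yaw +4°. Grasping.

jog_arm --commands '[[[0.03,0,-0.03],0.05,0.0854],[[0.06,0,-0.06],0.11,0.0854],[[0.068,0,-0.1],0.11,0.0854],[[0.068,0,-0.13],0.11,0.0854],[[0.068,0,-0.16],0.11,0.0854],[[0.068,0,-0.19],0.11,0.0854],[[0.068,0,-0.215],0.11,0.0854],[[0.068,0,-0.232],0.11,0.0854],[[0.068,0,-0.242],0.11,0.0854],[[0.068,0,-0.247],0.11,0.0854],[[0.068,0,-0.248],0.11,0.0854],[[0.068,0,-0.248],0.11,0.0854]]'

```text
time: 20.45
tcp_pos: [0.5176, -0.1001, 0.005]
eef_rot: [0.006, 0.732, -0.681, -0.001]
ft_force: [0.6, 0.6, -0.3]
grip_width: 1.002
```

jog_arm --commands '[[[0,0,0],0,0.015],[[0,0,0],0,0.015],[[0,0,0],0,0.015],[[0,0,0],0,0.015],[[0,0,0],0,0.015],[[0,0,0],0,0.015],[[0,0,0],0,0.015],[[0,0,0.02],0,0.015],[[0,0,0.05],0,0.015],[[0,0,0.08],0,0.015],[[0,0,0.1],0,0.015],[[0,0,0.1],0,0.015]]'

```text
time: 21.45
tcp_pos: [0.52, -0.1007, 0.1086]
eef_rot: [0.004, 0.732, -0.681, 0.002]
ft_force: [0.5, 0.8, -4.9]
grip_width: 0.373
```

jog_arm --commands '[[[0.005,-0.03,0],-0.02,0.015],[[0.01,-0.07,0],-0.05,0.015],[[0.015,-0.11,0],-0.08,0.015],[[0.018,-0.15,0],-0.096,0.015],[[0.018,-0.175,0],-0.096,0.015],[[0.018,-0.184,0],-0.096,0.015],[[0.018,-0.184,-0.03],-0.096,0.015],[[0.018,-0.184,-0.06],-0.096,0.015],[[0.018,-0.184,-0.08],-0.096,0.015],[[0.018,-0.184,-0.088],-0.096,0.015],[[0.018,-0.184,-0.09],-0.096,0.015],[[0.018,-0.184,-0.09],-0.096,0.015]]'

```text
time: 22.45
tcp_pos: [0.5375, -0.2841, 0.0177]
eef_rot: [-0.004, -0.699, 0.716, -0.001]
ft_force: [-0.3, -0.1, -5.3]
grip_width: 0.371
```

Lower by 13 mm, release, rise and look.

jog_arm --commands '[[[0,-0.001,-0.006],0,0.015],[[0,-0.001,-0.01],0,0.015],[[0,-0.001,-0.012],0,0.015],[[0,-0.001,-0.013],0,0.015],[[0,-0.001,-0.013],0,0.015],[[0,-0.001,-0.013],0,0.07],[[0,-0.001,-0.013],0,0.07],[[0,-0.001,-0.013],0,0.07],[[0,-0.001,-0.013],0,0.07],[[0,-0.001,0],0,0.07],[[0,-0.001,0.03],0,0.07],[[0,-0.001,0.06],0,0.07]]'

```text
time: 23.45
tcp_pos: [0.5366, -0.2846, 0.0781]
eef_rot: [-0.005, -0.699, 0.716, 0.001]
ft_force: [1.1, 0.2, -0.4]
grip_width: 0.821
```

jog_arm --commands '[[[0,0,0.04],0,0.0854],[[-0.03,0,0.08],0,0.0854],[[-0.06,0,0.12],0,0.0854],[[-0.09,0,0.15],0,0.0854],[[-0.09,0.02,0.18],0,0.0854],[[-0.09,0.05,0.18],0,0.0854],[[-0.09,0.05,0.18],0,0.0854],[[-0.09,0.05,0.18],0,0.0854]]'

```text
time: 24.12
tcp_pos: [0.4467, -0.2339, 0.2599]
eef_rot: [-0.004, -0.699, 0.715, -0.001]
ft_force: [0.5, 0.6, -0.7]
grip_width: 1.001
```

```bash
python3 look.py ham2.png hammer_head 0.012 0.52 -0.2 | head -10
```

```text
tcp [ 0.4467 -0.2344  0.259 ] jaw deg 268.69 grip 1.0
0.76 2483 rect [ 0.5377 -0.2886] [0.0396 0.1195] 87.9
 x 0.483 y -0.3043..-0.2688 mid -0.2865 w 0.0354
 x 0.498 y -0.3067..-0.2674 mid -0.2870 w 0.0393
 x 0.513 y -0.3021..-0.2729 mid -0.2875 w 0.0291
 x 0.528 y -0.3071..-0.2701 mid -0.2886 w 0.0369
 x 0.543 y -0.3081..-0.2701 mid -0.2891 w 0.0380
 x 0.558 y -0.3089..-0.2701 mid -0.2895 w 0.0389
 x 0.573 y -0.3070..-0.2713 mid -0.2892 w 0.0356
 x 0.588 y -0.3080..-0.2713 mid -0.2896 w 0.0367
```

View pics/ham2.png

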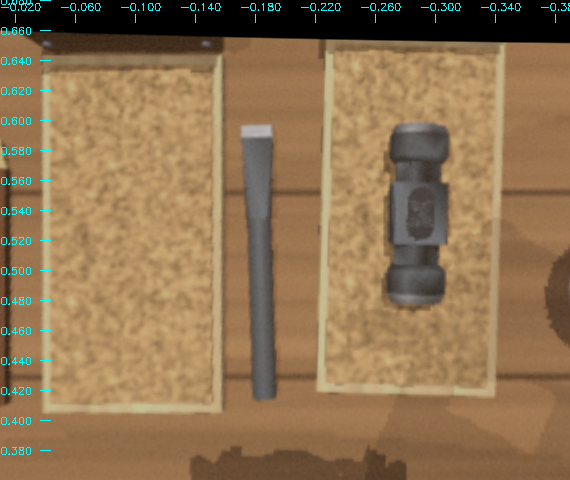

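The hammer lies lengthwise on its board: head at col 418, board spans cols 322–499 at mid-length, ~2 mm off centre. The chisel is undisturbed and the hatchet bay is bare. Now the parked hatchet.

jog_arm --commands '[[[0,0.04,0],0,0.0854],[[0,0.08,0],0,0.0854],[[0,0.12,0],0,0.0854],[[0,0.16,0],0,0.0854],[[0,0.2,0],0,0.0854],[[-0.01,0.24,0],0,0.0854],[[-0.02,0.28,0],0,0.0854],[[-0.02,0.31,0],0,0.0854],[[-0.02,0.315,0],0,0.0854],[[-0.02,0.315,0],0,0.0854]]'

```text
time: 25.05
tcp_pos: [0.4267, 0.0814, 0.2576]
eef_rot: [-0.005, -0.7, 0.714, 0.001]
ft_force: [-0.1, 0.4, 0.2]
grip_width: 0.999
```

```bash
python3 look.py hat3.png hatchet_head 0.039 0.5 0.02 | head -14
```

```text
tcp [0.4267 0.0803 0.2576] jaw deg 268.76 grip 1.002
0.81 5575 rect [0.5009 0.078 ] [0.0954 0.1451] 88.9
 x 0.434 y 0.0611..0.1137 mid 0.0874 w 0.0526
 x 0.449 y 0.0597..0.1131 mid 0.0864 w 0.0534
 x 0.464 y 0.0596..0.1125 mid 0.0861 w 0.0528
 x 0.479 y 0.0583..0.1117 mid 0.0850 w 0.0534
 x 0.494 y 0.0582..0.1110 mid 0.0846 w 0.0528
 x 0.509 y 0.0607..0.1091 mid 0.0849 w 0.0484
 x 0.524 y 0.0606..0.1082 mid 0.0844 w 0.0476
 x 0.539 y 0.0531..0.1113 mid 0.0822 w 0.0582
 x 0.554 y 0.0360..0.1191 mid 0.0776 w 0.0830
 x 0.569 y 0.0289..0.1244 mid 0.0767 w 0.0954
0.6 767 rect [0.5172 0.1775] [0.0502 0.032 ] 6.2
 x 0.497 y 0.1594..0.1916 mid 0.1755 w 0.0322
```

View pics/hat3.png

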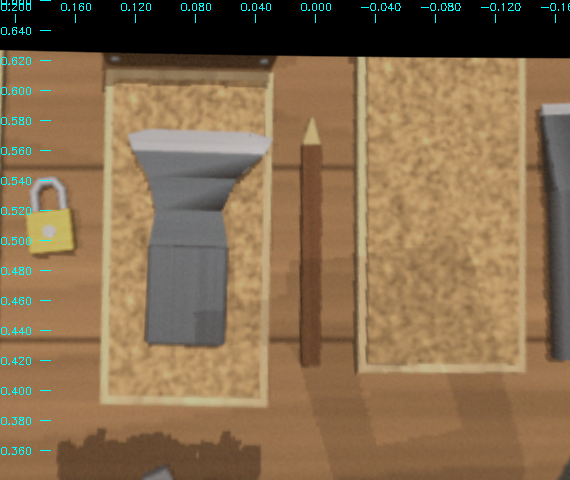

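The hatchet block is at cols 147–226, rows 245–345; axis y≈0.085, grip point (0.4855, 0.085), yaw about -1.8°. The pencil is at col 312, clear.

jog_arm --commands '[[[0.03,0.004,-0.03],-0.01,0.0854],[[0.059,0.0045,-0.06],-0.01,0.0854],[[0.059,0.0045,-0.1],-0.01,0.0854],[[0.059,0.0045,-0.14],-0.01,0.0854],[[0.059,0.0045,-0.17],-0.01,0.0854],[[0.059,0.0045,-0.2],-0.01,0.0854],[[0.059,0.0045,-0.225],-0.01,0.0854],[[0.059,0.0045,-0.245],-0.01,0.0854],[[0.059,0.0045,-0.255],-0.01,0.0854],[[0.059,0.0045,-0.261],-0.01,0.0854],[[0.059,0.0045,-0.264],-0.01,0.0854],[[0.059,0.0045,-0.264],-0.01,0.0854]]'

```text
time: 26.15
tcp_pos: [0.4862, 0.0836, -0.0063]
eef_rot: [-0.005, -0.695, 0.719, 0.001]
ft_force: [0.2, -0.1, -0.6]
grip_width: 1.0
```

jog_arm --commands '[[[0,0,0],0,0.03],[[0,0,0],0,0.03],[[0,0,0],0,0.03],[[0,0,0],0,0.03],[[0,0,0],0,0.03],[[0,0,0],0,0.03],[[0,0,0.01],0,0.03],[[0,0,0.03],0,0.03],[[0,0,0.06],0,0.03],[[0,0,0.09],0,0.03],[[0,0,0.11],0,0.03],[[0,0,0.11],0,0.03]]'

```text
time: 27.15
tcp_pos: [0.4888, 0.0841, 0.1081]
eef_rot: [-0.002, -0.695, 0.719, -0.002]
ft_force: [1.4, 0.4, -3.7]
grip_width: 0.603
```

jog_arm --commands '[[[0.005,-0.03,0],0.01,0.03],[[0.01,-0.07,0],0.02,0.03],[[0.015,-0.11,0],0.03,0.03],[[0.022,-0.15,0],0.03,0.03],[[0.022,-0.175,0],0.03,0.03],[[0.022,-0.181,0],0.03,0.03],[[0.022,-0.181,-0.03],0.03,0.03],[[0.022,-0.181,-0.06],0.03,0.03],[[0.022,-0.181,-0.08],0.03,0.03],[[0.022,-0.181,-0.09],0.03,0.03],[[0.022,-0.181,-0.095],0.03,0.03],[[0.022,-0.181,-0.095],0.03,0.03]]'

```text
time: 28.15
tcp_pos: [0.51, -0.0964, 0.0121]
eef_rot: [-0.003, -0.706, 0.708, -0.001]
ft_force: [-0.8, -0.8, -4.8]
grip_width: 0.601
```

jog_arm --commands '[[[0,0,-0.006],0,0.03],[[0,0,-0.011],0,0.03],[[0,0,-0.014],0,0.03],[[0,0,-0.016],0,0.03],[[0,0,-0.017],0,0.03],[[0,0,-0.017],0,0.03],[[0,0,-0.017],0,0.0854],[[0,0,-0.017],0,0.0854],[[0,0,-0.017],0,0.0854],[[0,0,-0.017],0,0.0854],[[0,0,0],0,0.0854],[[0,0,0.03],0,0.0854]]'

```text
time: 29.15
tcp_pos: [0.5077, -0.096, 0.0402]
eef_rot: [-0.004, -0.706, 0.708, 0.002]
ft_force: [-0.4, 0.6, 0.3]
grip_width: 1.001
```

jog_arm --commands '[[[0,0,0.04],0,0.0854],[[0,0,0.08],0,0.0854],[[-0.03,0,0.12],0,0.0854],[[-0.06,0,0.16],0,0.0854],[[-0.07,0,0.2],0,0.0854],[[-0.07,0,0.22],0,0.0854],[[-0.07,0,0.22],0,0.0854],[[-0.07,0,0.22],0,0.0854]]'

```text
time: 29.82
tcp_pos: [0.4389, -0.0963, 0.2626]
eef_rot: [-0.003, -0.706, 0.708, -0.001]
ft_force: [0.0, 0.4, -0.2]
grip_width: 1.0
```

```bash
python3 look.py hat4.png hatchet_head 0.012 0.52 -0.1 | head -12
```

```text
tcp [ 0.4379 -0.096   0.2608] jaw deg 269.8 grip 0.999
0.72 5482 rect [ 0.5239 -0.102 ] [0.1016 0.1529] 89.0
 x 0.452 y -0.1236..-0.0685 mid -0.0961 w 0.0550
 x 0.467 y -0.1248..-0.0674 mid -0.0961 w 0.0574
 x 0.482 y -0.1245..-0.0678 mid -0.0962 w 0.0567
 x 0.497 y -0.1243..-0.0682 mid -0.0962 w 0.0561
 x 0.512 y -0.1254..-0.0686 mid -0.0970 w 0.0568
 x 0.527 y -0.1238..-0.0703 mid -0.0971 w 0.0535
 x 0.542 y -0.1209..-0.0720 mid -0.0964 w 0.0488
 x 0.557 y -0.1259..-0.0685 mid -0.0972 w 0.0575
 x 0.572 y -0.1389..-0.0622 mid -0.1006 w 0.0766
 x 0.587 y -0.1516..-0.0548 mid -0.1032 w 0.0968
```

View pics/hat4.png

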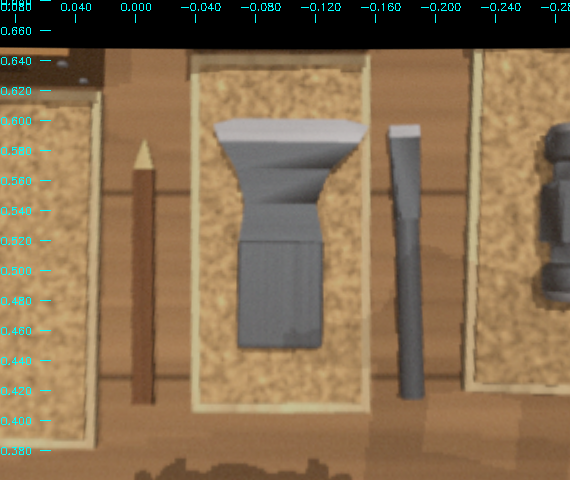

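The hatchet is straight and centred within ~3 mm (block cols 239–322, board 194–369); pencil and chisel look in place. Final scene check before handing in.

```bash
python3 - <<'E'
from h import *
snap("scene","end.png"); s=sensors.sense(); print(s["time"],s["ft_force"].round(1))
for t in ["chisel","pencil","padlock","hammer_head","hatchet_head","mattock_head"]: print(t,[(np.round(m["location"]).tolist(),round(m["p"],2)) for m in vision.search_frame("scene",t)])
E
```

```text
29.9667 [ 0.5 -0.1 -0.2]
chisel [([257.0, 240.0], 0.95), ([355.0, 319.0], 0.49)]
pencil [([334.0, 252.0], 0.88)]
padlock [([411.0, 276.0], 0.87)]
hammer_head [([216.0, 229.0], 0.64)]
hatchet_head [([290.0, 248.0], 0.79)]
mattock_head [([219.0, 135.0], 0.9), ([456.0, 314.0], 0.69)]
```

View pics/end.png

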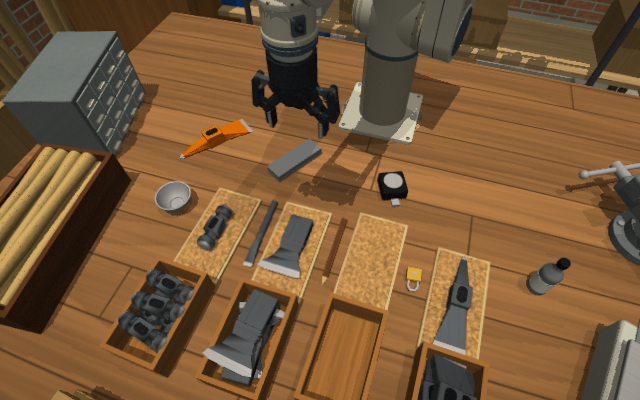

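All three heads are on their own boards: hammer (216,229), hatchet (290,248), mattock (456,314). The spare board is bare, and the bystanders and orange look-alike are where they were.

```bash
python3 -c "
from bench import order; print(order.close_job())"
```

```text
the job is handed in; nothing more can be done
None
```

All three heads are on their own boards and the job was handed in at about 30 s of the 112 s allowed. I parked the hatchet on the spare board, then moved the mattock, then the hammer, then the hatchet to its own board.

- **Placement:** In the last wrist pictures each head lay flat and lengthwise, within about 3 mm of its board's centre.
- **Surroundings:** The final scene picture shows the spare board bare. The chisel, padlock, pencil and orange look-alike appear undisturbed. The gripper is clear of everything, with no force on it beyond noise.
- **What failed:** The first grasp on the hatchet closed above the block and missed without moving it. The fingertips sat about 25 mm higher than the reported tool position. I corrected for that, and every later grasp held first time.
- **What disagreed:** The scene and wrist cameras differed by about 3–4 mm in x on where the boards are. I aimed at or between the two for each board.

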